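Verify the label of a carton on the sloped check stand

TASK

Lift the hand-held label verifier by its handle out of its dock and press its sprung round collar gently, squarely and centrally onto the square code on the carton that lies on the sloped stand, until the collar has sunk in about halfway. Hold it steady like that for two seconds, then stand the verifier upright in its dock again and let go. Do not push the sloped stand out of its setting and leave the other things on the table where they are.

Things in the scene. Friction and masses are not known exactly. Their poses are not given: they have to be found in the camera images.
- verifier: White round label verifier, 117 mm high, about 0.28 kg, blue handle on top, black collar of 19 mm radius below. Origin: centre of the collar's lower end when fully out; z up through the handle. Flange of 38 mm radius, underside at z = 34 mm; neck of 23 mm radius below it to z = 22 mm. The collar slides in up to 10 mm on a spring: moves from 1.5 N, half in at 6 N, fully in at 10.5 N.
- handle (a point): Middle of the verifier's blue handle bar, 105 mm above the verifier's origin, same axes. The bar runs along x, 104 mm long, 18 mm wide (y), 24 mm high; open beneath it for 27 mm between two posts at x = +-45 mm.
- dock: Grey fixed block 110 x 110 x 40 mm with a vertical well of 60 mm diameter and low blue rims (to 47 mm high) along the edges, 90 mm apart inside. Origin: centre of its underside, z up. The verifier stands in it at any yaw, flange on the top round the well, collar hanging in the well (its origin 6 mm above the dock's).
- stand: Grey fixed foot plate 150 x 150 x 12 mm of the sloped check stand. Origin: centre of its underside, z up. The aluminium board (104 x 126 mm) is hinged along its -x edge, nearest the robot, and slopes so that it faces up and towards the robot.
- label_base (a point): Point on the board's face straight beneath the middle of the code; z square out of the board, 24 to 40 deg from vertical. A plate carries a red and white carton (63 along x, 122 along y, 24 mm thick) parallel above the board; its white label 48 x 56 mm has a black square code 29 mm wide centred on this z axis, 40 to 65 mm out: set differently each time, not reported.
- clear_bottle: Clear slender infusion bottle, 60 x 65 mm, 198 mm high, standing at the left; leave it alone. Origin: centre of its underside.
- red_bottle: White plastic bottle with a red cap, 72 mm diameter, 122 mm high, standing behind the work; leave it alone. Origin: centre of its underside.
- big_syringe: Large syringe 192 mm long, 45 mm wide, 28 mm high, lying between dock and stand; leave it alone. Origin: centre of its underside.

How it is judged:
By the outcome, as a careful person would: the job done as asked, in the order asked, and still so for the second after the job is handed in, with the robot touching nothing.
It also fails if it takes over 54 s, if anything falls off the work surface, if the arm or the gripper's body presses on something with over 40 N, if the wrist force passes 120 N, or if a joint passes its speed limit or range.

ROBOT

A 6-joint arm with a two-finger parallel gripper is mounted at the origin on a cart in front of the work surface, level with it; the furniture and walls round the work are solid. World frame = base frame: x ahead of the robot, y to its left, z up, the work surface at z = 0. Lengths are in m, angles in rad, forces in N, time in s.
With the tool pointing down it reaches from about 0.35 to 0.95 m from the base axis. Payload 17.4 kg.
Tool frame: the origin (TCP) lies between the finger pads; the fingertips stand 17 mm ahead of it and the grasp point (between the pads) lies 2 mm behind it; z points along the fingers, y is the line along which they close (so a half turn about z gives the same grasp; the last joint's range is limited). The gripper opens to 93 mm and grips with 3 to 60 N. Pads are 15 mm wide; open, the fingers measure 128 mm over their backs; the gripper's body (75 mm by 188 mm) begins 65 mm behind the grasp point.
Start: joints at [1.253, 0.116, 1.442, -0, 1.584, -0.038], TCP at [0.186, 0.649, 0.236] pointing down, gripper open.
Joint ranges: [-2.83, 2.83], [-0.83, 2.19], [0.07, 2.5], [-1.14, 4.28], [0.01, 3], [-2.97, 2.97]. Speed limits (rad/s): [1.89, 1.89, 2.22, 3.14, 3.14, 3.14].

INTERFACE

Orientations are given as a unit quaternion [w, x, y, z].
In Python, from station import arm gives the robot as it stands.
- The arm moves only by the tool send_rows, never from a script. Its argument "series" is a list of rows, each a list of 7 numbers: the turn, a rotation vector about the world's x, y, z in units of 5 degrees (1.0 is 5 degrees), then the shift along the world's x, y, z in units of 40 mm (1.0 is 40 mm), then the opening, from 0 (shut) to 1 (fully open). In form: [[rx, ry, rz, tx, ty, tz, fingers], ...]. A call has 1 to 8 rows; each row is the pose to reach, as a shift and turn from the pose commanded when the call began; what a row does not reach only later rows make up. A row lasts 1/10 s, in which the tool goes at most 50 mm and 8.59 degrees, less where a joint would pass 70% of its speed; a pose out of reach is approached as far as the arm can. A call with a gripper value outside its range is refused whole. The fingers move at their own pace and stop on an object; "squeeze" is the grip in N (left out, the last holds). Time passes only in rows, so rows that repeat a pose let the fingers close. It gives the time, the measured TCP pose, the force, the opening and the grip force at its end, in the units of the state.
- arm.sense(): the state, without advancing time (a new reading comes with each control period).
- arm.capture(name): name is "scene" or "side" or "wrist"; returns the picture (420x560x3 uint8, blue, green, red); there is no depth.
- arm.camera_model(name): a dict with "intrinsics" (3x3 intrinsics, pixels), "pose" (4x4, takes a point from camera to world coordinates). Camera axes: x right, y down, z forward; pixel columns grow to the right and rows downward; lengths in m; the calibration is good to about 2 mm. A picture is of the moment at which its call begins: read the wrist's pose just before it. camera_model takes no time and is no camera call; for the wrist camera it gives the pose at the moment of the call.
- arm.close_job(): hands the job in; it is judged then, once.
The state is a dict: "time": time; "joint_positions": joint angles; "qd": joint speeds; "joint_torque": joint torques, N m; "ee_pos": TCP position; "tool_rot": TCP orientation; "ft_force": force on the tool from outside, world axes, zero at the start; "ft_torque": the same for the moment, N m; "grip_width": finger opening in m; "finger_force": force on a finger pad.
Only numpy, scipy, OpenCV 4.12 (cv2) and the standard library are available. Lean on these libraries where they do the work, as an engineer would, in place of code of your own. Each camera call takes 0.05 s, during which the arm holds its last target. There are 200 camera calls.

## Working session

There is one attempt and no reset: what is moved stays moved. The work goes in short steps, Python scripts to look and compute and a tool call to move; the robot and the scene stay as the last step left them, time stands still between calls to the robot, and variables do not carry over. Pictures are saved under pics/ and viewed, at most 10 in all, crops included, and the job is handed in when it is done.

Besides the shell and the picture viewer there is one more tool, called as name(argument=value, ...) on one line, values as JSON. send_rows: Moves the arm, as the interface text tells. Its arguments: {"type":"object","properties":{"series":{"type":"array","items":{"type":"array","items":{"type":"number"}}},"squeeze":{"type":"number"}},"required":["series"]}

```bash
mkdir -p pics; ls
python3 - <<'E'
from station import arm
import cv2,numpy as np
s=arm.sense();print(s)
a=arm.capture("scene");b=arm.capture("side")
cv2.imwrite("pics/scene0.png",a);cv2.imwrite("pics/side0.png",b)
for n in("scene","side","wrist"):
  m=arm.camera_model(n);print(n,np.round(m["intrinsics"],1).tolist(),np.round(m["pose"],3).tolist())
E
```

```text
pics
{'time': 0.0, 'joint_positions': array([ 1.25317167e+00,  1.16464117e-01,  1.44227082e+00,  2.09471073e-06,
        1.58399821e+00, -3.78146435e-02]), 'qd': array([-0.0019899 ,  0.00102611,  0.00141549,  0.00137743, -0.00145513,
        0.00023146]), 'joint_torque': array([ 2.87361850e-03, -7.21240640e+01, -6.22638345e+01,  7.81330699e-02,
        2.33607535e-02, -1.27005478e-04]), 'ee_pos': array([0.18637519, 0.64856296, 0.23491647]), 'tool_rot': array([-1.01841979e-04,  1.39449014e-01,  9.90229088e-01, -5.61078687e-04]), 'ft_force': array([0.66152949, 0.08198533, 0.38605721]), 'ft_torque': array([-0.02105544, -0.02147885, -0.05722893]), 'finger_force': 0.0, 'grip_width': 0.09300660714202615}
scene [[417.7, 0.0, 279.4], [0.0, 417.7, 210.8], [0.0, 0.0, 1.0]] [[0.615, -0.524, 0.589, 0.059], [-0.788, -0.425, 0.445, -0.268], [0.016, -0.738, -0.675, 0.685], [0.0, 0.0, 0.0, 1.0]]
side [[489.6, 0.0, 274.5], [0.0, 489.6, 215.4], [0.0, 0.0, 1.0]] [[0.929, -0.221, 0.296, 0.282], [-0.369, -0.59, 0.718, -0.627], [0.016, -0.777, -0.63, 0.754], [0.0, 0.0, 0.0, 1.0]]
wrist [[348.3, 0.0, 277.7], [0.0, 348.3, 210.8], [0.0, 0.0, 1.0]] [[0.276, 0.918, 0.287, 0.107], [0.961, -0.263, -0.084, 0.672], [-0.001, 0.299, -0.954, 0.384], [0.0, 0.0, 0.0, 1.0]]
```

View pics/scene0.png

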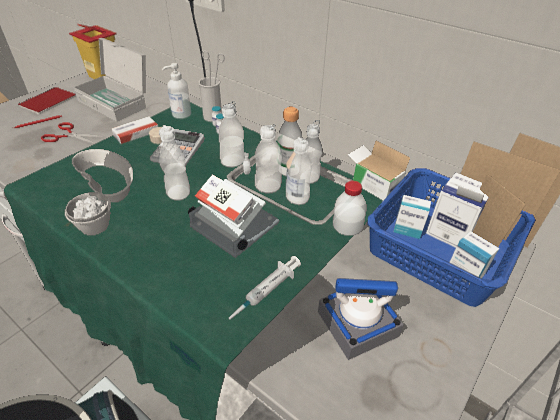

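View pics/side0.png

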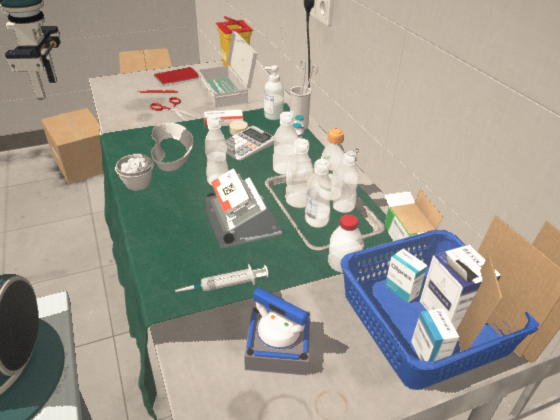

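The scene picture shows the verifier in the dock at about (365,310) and the code at (223,196). In the side picture they are at (280,325) and (229,189). I'll triangulate roughly from these, then look closer with the wrist camera.

```bash
cat > h.py <<'E'
import cv2,numpy as np
from scipy.spatial.transform import Rotation as R
def ray(m,uv):
    K=np.array(m["intrinsics"]);P=np.array(m["pose"])
    d=P[:3,:3]@np.linalg.inv(K)@np.array([*uv,1.]);return P[:3,3],d/np.linalg.norm(d)
def tri(obs):
    A=np.zeros((3,3));b=np.zeros(3);L=[]
    for m,uv in obs:
        o,d=ray(m,uv);Q=np.eye(3)-np.outer(d,d);A+=Q;b+=Q@o;L.append((o,Q))
    x=np.linalg.solve(A,b);return x,max(np.linalg.norm(Q@(x-o)) for o,Q in L)
def onz(m,uv,z):
    o,d=ray(m,uv);return o+d*(z-o[2])/d[2]
def proj(m,p):
    P=np.array(m["pose"]);c=P[:3,:3].T@(np.asarray(p)-P[:3,3]);q=np.array(m["intrinsics"])@c;return q[:2]/q[2]
def rot(q): return R.from_quat(np.roll(q,-1))
def blue(im):
    h=cv2.cvtColor(im,cv2.COLOR_BGR2HSV);return cv2.inRange(h,(105,130,50),(125,255,255))
E
python3 - <<'E'
from station import arm
from h import *
ms=arm.camera_model("scene");md=arm.camera_model("side")
a=cv2.imread("pics/scene0.png");b=cv2.imread("pics/side0.png")
print(tri([(ms,(223,196)),(md,(229,189))]))
print(tri([(ms,(366,287)),(md,(281,308))]))
c1=cv2.resize(a[265:360,310:415],None,fx=3.8,fy=3.8);c2=cv2.resize(b[280:375,235:340],None,fx=3.8,fy=3.8)
d1=cv2.resize(a[165:255,180:285],None,fx=3.8,fy=2.5);d2=cv2.resize(b[160:250,195:300],None,fx=3.8,fy=2.5)
cv2.imwrite("pics/c.png",np.vstack([np.hstack([c1,c2]),np.hstack([d1,d2])])[:600,:800])
m=arm.camera_model("wrist");P=np.array(m["pose"]);s=arm.sense();T=rot(s["tool_rot"])
print("cam in tool",T.inv().apply(P[:3,3]-s["ee_pos"]),(T.inv().as_matrix()@P[:3,:3]).round(3).tolist())
E
```

```text
(array([0.52572318, 0.23661682, 0.10541849]), np.float64(0.000245287085442913))
(array([ 0.50650883, -0.12088206,  0.10245419]), np.float64(0.0012104004445487862))
cam in tool [ 0.0831741  0.0006151 -0.1490186] [[0.0, -0.954, -0.299], [1.0, 0.001, -0.0], [0.0, -0.299, 0.954]]
```

View pics/c.png

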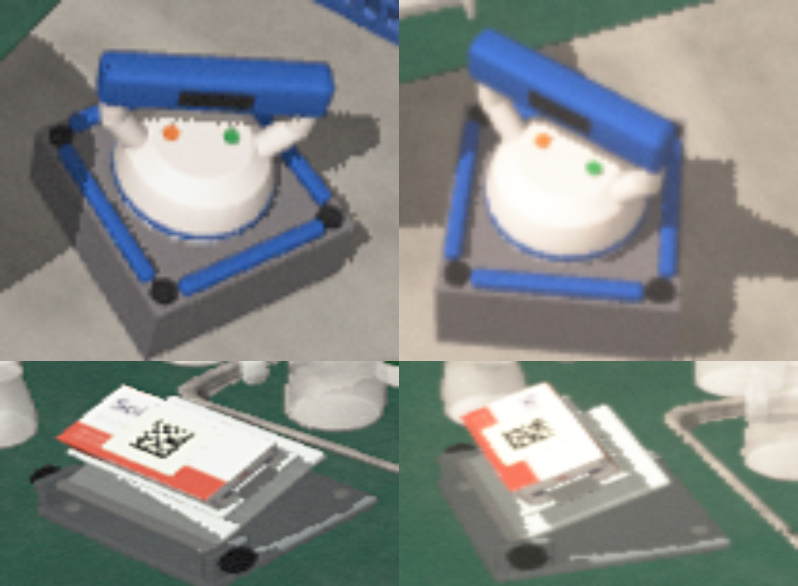

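The crops show the blue bar clearly in both views, from (336,283) to (397,289) in scene and (255,293) to (306,319) in side. The code is clear on the sloping carton. Next I'll move to wrist views of the stand.

send_rows(series=[[0,0,0,6.5,-7.25,0.6,1],[0,0,0,6.5,-7.25,0.6,1],[0,0,0,6.5,-7.25,0.6,1],[0,0,0,6.5,-7.25,0.6,1],[0,0,0,6.5,-7.25,0.6,1],[0,0,0,6.5,-7.25,0.6,1],[0,0,0,6.5,-7.25,0.6,1],[0,0,0,6.5,-7.25,0.6,1]])

```text
time: 0.9
ee_pos: [0.4477, 0.3566, 0.2597]
tool_rot: [0.0, 0.14, 0.99, -0.0]
ft_force: [0.6, 0.5, -0.1]
grip_width: 0.093
finger_force: 0.0
```

send_rows(series=[[0,0,0,1.7,-1.75,0.1,1],[0,0,0,1.7,-1.75,0.1,1],[0,0,0,1.7,-1.75,0.1,1],[0,0,0,1.7,-1.75,0.1,1]])

```text
time: 1.3
ee_pos: [0.5148, 0.2881, 0.2632]
tool_rot: [-0.0, 0.14, 0.99, -0.0]
ft_force: [0.8, 1.0, 0.1]
grip_width: 0.0931
finger_force: 0.0
```

Run:
```python
from station import arm
from h import *
import pickle
m=arm.camera_model("wrist");a=arm.capture("wrist");m2=arm.camera_model("wrist")
cv2.imwrite("pics/w1.png",a);pickle.dump(m,open("w1.pkl","wb"))
s=arm.sense();print(s["time"],s["ee_pos"],s["joint_positions"].round(2),np.abs(np.array(m["pose"])-m2["pose"]).max())
```

```text
1.35 [0.5141906  0.28885573 0.2633052 ] [ 0.47 -0.07  1.59  0.    1.63 -0.82] 0.0014036892085401154
```

View pics/w1.png

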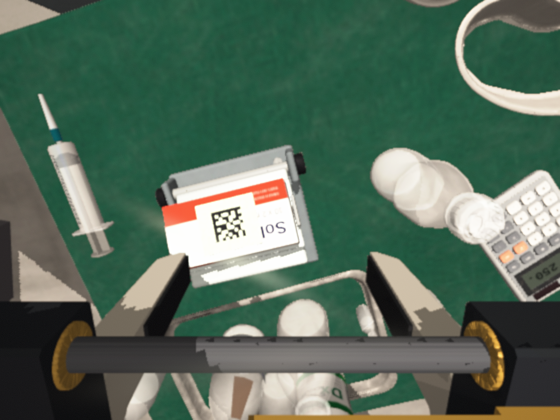

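Wrist view 1 shows the stand from above. The code is centred near (228,224), with the carton's red and white top around it, the syringe at (75,175) and the clear bottle at (420,190). I'll take two more views, a bit lower.

send_rows(series=[[0,0,0,0,-2.2,-0.7,1],[0,0,0,0,-2.2,-0.7,1],[0,0,0,0,-2.2,-0.7,1],[0,0,0,0,-2.2,-0.7,1],[0,0,0,0,-2.2,-0.7,1],[0,0,0,0,-2.2,-0.7,1]])

```text
time: 1.95
ee_pos: [0.5143, 0.2021, 0.236]
tool_rot: [0.0, 0.139, 0.99, 0.0]
ft_force: [-0.1, -0.1, 0.2]
grip_width: 0.093
finger_force: 0.0
```

```bash
cat > cap.py <<'E'
import sys,pickle
from station import arm
from h import *
n=sys.argv[1]
m=arm.camera_model("wrist");a=arm.capture("wrist")
cv2.imwrite(f"pics/{n}.png",a);pickle.dump(m,open(n+".pkl","wb"))
s=arm.sense();print(s["time"],s["ee_pos"],s["joint_positions"].round(2))
E
python3 cap.py w2
```

```text
2.0 [0.51431943 0.20190421 0.23591175] [ 0.33 -0.15  1.71  0.    1.59 -0.96]
```

send_rows(series=[[0,0,0,1.25,1.5,0,1],[0,0,0,1.25,1.5,0,1],[0,0,0,1.25,1.5,0,1],[0,0,0,1.25,1.5,0,1],[0,0,0,1.25,1.5,0,1],[0,0,0,1.25,1.5,0,1]])

```text
time: 2.6
ee_pos: [0.5641, 0.2604, 0.236]
tool_rot: [0.0, 0.14, 0.99, 0.0]
ft_force: [-0.1, 0.4, -0.4]
grip_width: 0.0929
finger_force: 0.0
```

```bash
python3 cap.py w3
python3 - <<'E'
from h import *
a=cv2.imread("pics/w2.png");b=cv2.imread("pics/w3.png")
print(a.shape)
cv2.imwrite("pics/w23.png",np.hstack([a[60:360,150:550],b[60:360,100:500]]))
E
```

```text
2.65 [0.56412544 0.26031278 0.23606717] [ 0.39 -0.    1.56 -0.    1.58 -0.9 ]
(420, 560, 3)
```

View pics/w23.png

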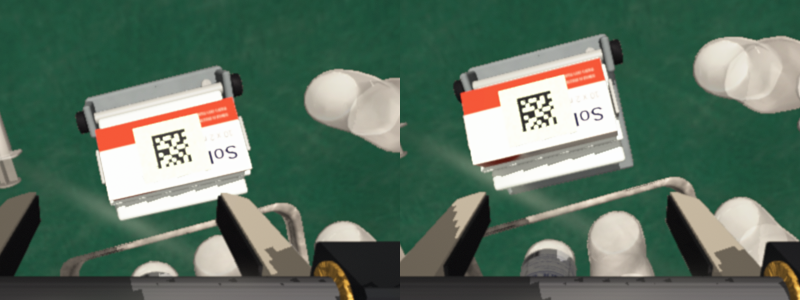

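Both closer views show the code clearly, at full-image (322,209) in w2 and (237,172) in w3. I'll take one more view from the right for baseline, then measure the plane.

send_rows(series=[[0,0,0,-0.6,-3.2,-0.5,1],[0,0,0,-0.6,-3.2,-0.5,1],[0,0,0,-0.6,-3.2,-0.5,1],[0,0,0,-0.6,-3.2,-0.5,1],[0,0,0,-0.6,-3.2,-0.5,1],[0,0,0,-0.6,-3.2,-0.5,1],[0,0,0,-0.6,-3.2,-0.5,1]])

```text
time: 3.35
ee_pos: [0.5405, 0.1336, 0.2158]
tool_rot: [0.0, 0.139, 0.99, 0.0]
ft_force: [-0.2, -0.2, 0.2]
grip_width: 0.0933
finger_force: 0.0
```

```bash
python3 cap.py w4
cat > code.py <<'E'
from station import arm
from h import *
import pickle
V={n:(pickle.load(open(n+".pkl","rb")),cv2.imread(f"pics/{n}.png")) for n in("w1","w2","w3","w4")}
V["scene"]=(arm.camera_model("scene"),cv2.imread("pics/scene0.png"));V["side"]=(arm.camera_model("side"),cv2.imread("pics/side0.png"))
X0=np.array([.5257,.2366,.1054]);obs=[]
for n,(m,im) in V.items():
    u,v=proj(m,X0).round().astype(int);r=38 if n[0]=="w" else 22;S=4
    g=cv2.cvtColor(im[v-r:v+r,u-r:u+r],cv2.COLOR_BGR2GRAY);g=cv2.resize(g,None,fx=S,fy=S,interpolation=cv2.INTER_CUBIC)
    t=(g<110).astype(np.uint8)*255;t=cv2.morphologyEx(t,cv2.MORPH_CLOSE,np.ones((17,17)))
    cs=cv2.findContours(t,cv2.RETR_EXTERNAL,cv2.CHAIN_APPROX_NONE)[0]
    c=min((c for c in cs if cv2.contourArea(c)>300*(1 if n[0]!="w" else 5)),key=lambda c:np.linalg.norm(cv2.minAreaRect(c)[0]-np.array([r*S,r*S])))
    q=cv2.approxPolyN(c,4)[0].astype(float)if hasattr(cv2,"approxPolyN") else cv2.boxPoints(cv2.minAreaRect(c))
    q=(q+.5)/S-.5+[u-r,v-r];print(n,cv2.minAreaRect(c)[1],q.round(1).tolist(),cv2.contourArea(c)/16);obs.append((n,m,q))
pickle.dump(obs,open("code.pkl","wb"))
for sel in (["w1","w2","w3","w4"],["scene","side"]):
    c=[(m,q.mean(0)) for n,m,q in obs if n in sel];print(sel,tri(c))
# sift plane
sf=cv2.SIFT_create(contrastThreshold=.02);F={}
for n in("w2","w3","w4"):
    m,im=V[n];k=np.zeros(im.shape[:2],np.uint8);cv2.circle(k,tuple(int(x) for x in proj(m,X0)),75,255,-1)
    F[n]=sf.detectAndCompute(im,k)
P=[]
for a,b in(("w2","w3"),("w4","w3"),("w2","w4")):
    for x,y in cv2.BFMatcher().knnMatch(F[a][1],F[b][1],k=2):
        if x.distance<.75*y.distance:
            p,e=tri([(V[a][0],F[a][0][x.queryIdx].pt),(V[b][0],F[b][0][x.trainIdx].pt)])
            if e<.0007 and (b!="w4"):P.append(p)
P=np.array(P);best=None;rng=np.random.default_rng(0)
for _ in range(3000):
    s=P[rng.choice(len(P),3,False)];n=np.cross(s[1]-s[0],s[2]-s[0]);l=np.linalg.norm(n)
    if l<4e-4:continue
    i=np.abs((P-s[0])@n/l)<.0015
    if best is None or i.sum()>best.sum():best=i
Q=P[best];c=Q.mean(0);U=np.linalg.svd(Q-c)[2];n=U[2]*np.sign(U[2][2])
print(len(P),best.sum(),"c",c,"n",n,"tilt",np.degrees(np.arccos(n[2])),"az",np.degrees(np.arctan2(n[1],n[0])),"rms",((Q-c)@n).std(),"ext",(Q-c).std(0))
E
python3 code.py
```

```text
3.4 [0.54049721 0.13356585 0.21570453] [ 0.2  -0.14  1.72  0.    1.55 -1.1 ]
w1 (112.12994384765625, 115.65274810791016) [[240.6, 216.1], [216.9, 240.9], [211.1, 213.4], [238.6, 206.4]] 188.65625
w2 (127.8268814086914, 131.10707092285156) [[335.6, 199.4], [308.9, 228.6], [301.4, 196.4], [333.1, 188.9]] 227.3125
w3 (130.2416229248047, 138.73036193847656) [[251.4, 161.9], [223.4, 191.6], [216.6, 158.9], [249.1, 150.6]] 267.125
w4 (146.70005798339844, 155.14639282226562) [[429.4, 172.6], [391.6, 181.4], [381.9, 146.4], [418.9, 137.4]] 785.78125
scene (42.600006103515625, 51.40000534057617) [[230.1, 194.1], [222.9, 203.9], [213.9, 198.4], [221.1, 189.1]] 99.5
side (49.0, 89.0) [[250.4, 166.6], [250.4, 177.1], [243.4, 179.1], [225.6, 166.6]] 146.09375
['w1', 'w2', 'w3', 'w4'] (array([0.52314698, 0.23711239, 0.105292  ]), np.float64(0.0031414719450966254))
['scene', 'side'] (array([0.5591253 , 0.27050067, 0.09493418]), np.float64(0.023332798687099917))
195 187 c [0.52548228 0.24785136 0.10561958] n [-0.43046215  0.02517386  0.90225751] tilt 25.543588324125786 az 176.65309736180265 rms 0.0004143410660086106 ext [0.01052984 0.02152393 0.00503682]
```

```bash
python3 - <<'E'
s=open("code.py").read()
s=s.replace("    c=min(","    cs=[cv2.convexHull(np.vstack([c for c in cs if np.linalg.norm(c[:,0].mean(0)-r*S)<(24 if n[0]=='w' else 11)*S]))]\n    c=min(")
s=s.replace("t=cv2.morphologyEx(t,cv2.MORPH_CLOSE,np.ones((17,17)))","")
open("code.py","w").write(s)
E
cat >> code.py <<'E'
n0=n
print("corners")
import itertools
ref=[o for o in obs if o[0]=="w4"][0]
W=[o for o in obs if o[0] in("w1","w2","w3","w4")];C=[]
for i in range(4):
    p0=None;o=[]
    for nm,m,q in W:
        j=np.argmin(np.linalg.norm(q-q.mean(0)-(ref[2][i]-ref[2].mean(0)),axis=1));o.append((m,q[j]))
    p,e=tri(o);C.append(p);print(p.round(4),e)
C=np.array(C);print("sides",np.linalg.norm(C-np.roll(C,1,0),axis=1))
e1=C[0]-C[1]+C[3]-C[2];e2=C[1]-C[2]+C[0]-C[3]
print("edge dirs",e1/np.linalg.norm(e1),e2/np.linalg.norm(e2),"n",np.cross(e1,e2)/np.linalg.norm(np.cross(e1,e2)),"centre",C.mean(0),"plane off",(C-c)@n0)
E
python3 code.py
```

```text
w1 (115.24287414550781, 114.37625122070312) [[216.9, 241.4], [211.1, 213.4], [238.6, 206.4], [244.9, 234.4]] 808.0625
w2 (128.7093505859375, 132.4424285888672) [[308.6, 227.6], [301.4, 196.4], [333.1, 188.9], [341.1, 220.4]] 1051.84375
w3 (132.21517944335938, 136.79225158691406) [[223.4, 191.1], [216.6, 158.9], [249.1, 150.6], [256.1, 182.6]] 1097.53125
w4 (146.70005798339844, 155.14639282226562) [[391.6, 181.4], [381.9, 146.4], [418.9, 137.4], [429.4, 172.6]] 1322.90625
scene (42.600006103515625, 51.40000534057617) [[222.9, 203.9], [213.9, 198.4], [221.1, 189.1], [230.1, 194.1]] 121.9375Traceback (most recent call last):
  File "code.py", line 13, in <module>
    c=min((c for c in cs if cv2.contourArea(c)>300*(1 if n[0]!="w" else 5)),key=lambda c:np.linalg.norm(cv2.minAreaRect(c)[0]-np.array([r*S,r*S])))
ValueError: min() iterable argument is empty
```

```bash
sed -i 's/^V\["scene"\].*$//; s/,\["scene","side"\]//' code.py; sed -i 's/for sel in (\(.*\)):/for sel in (\1,):/' code.py; python3 code.py
```

```text
w1 (115.24287414550781, 114.37625122070312) [[216.9, 241.4], [211.1, 213.4], [238.6, 206.4], [244.9, 234.4]] 808.0625
w2 (128.7093505859375, 132.4424285888672) [[308.6, 227.6], [301.4, 196.4], [333.1, 188.9], [341.1, 220.4]] 1051.84375
w3 (132.21517944335938, 136.79225158691406) [[223.4, 191.1], [216.6, 158.9], [249.1, 150.6], [256.1, 182.6]] 1097.53125
w4 (146.70005798339844, 155.14639282226562) [[391.6, 181.4], [381.9, 146.4], [418.9, 137.4], [429.4, 172.6]] 1322.90625
['w1', 'w2', 'w3', 'w4'] (array([0.52619434, 0.23699787, 0.10646556]), np.float64(0.00011399136192830315))
195 187 c [0.52548228 0.24785136 0.10561958] n [-0.43046215  0.02517386  0.90225751] tilt 25.543588324125786 az 176.65309736180265 rms 0.0004143410660086106 ext [0.01052984 0.02152393 0.00503682]
corners
[0.5383 0.2228 0.1114] 0.00027312500634501207
[0.5134 0.2236 0.1004] 0.0003635953042965527
[0.5141 0.251  0.1013] 0.00023204210113748428
[0.5388 0.2503 0.1126] 0.00031599542857574153
sides [0.02751514 0.02725268 0.02739881 0.02717789]
edge dirs [ 0.91072151 -0.02965774  0.41195479] [-0.02174497 -0.99899042 -0.03931017] n [ 0.41271312  0.02684322 -0.91046544] centre [0.52611836 0.23692449 0.10642312] plane off [-0.00090381 -0.00015125  0.00107741  0.00068213]
```

Code centre is (0.526, 0.237, 0.1065). The normal is tilted about 25.2° towards the robot, with azimuth near 178°. Next is the handle: a rough direction, then a wrist look.

Run:
```python
from station import arm
from h import *
ms=arm.camera_model("scene");md=arm.camera_model("side")
a=tri([(ms,(336.5,285)),(md,(255.5,295))]);b=tri([(ms,(397,290)),(md,(308,319))])
print(a,b,"mid",(a[0]+b[0])/2,"yaw",np.degrees(np.arctan2(*(b[0]-a[0])[1::-1])))
s=arm.sense();print(rot(s["tool_rot"]).as_matrix().round(3).tolist())
for uvs,uvd in (((177,190),(215,180)),):
  print("clear bottle base",onz(ms,uvs,0.),onz(md,uvd,0.))
```

```text
(array([ 0.47494112, -0.08026224,  0.10623484]), np.float64(0.0017018327397469463)) (array([ 0.53588087, -0.1642557 ,  0.1052462 ]), np.float64(0.002202148869442785)) mid [ 0.50541099 -0.12225897  0.10574052] yaw -54.038003295045286
[[-0.961, 0.275, -0.0], [0.275, 0.961, 0.0], [0.0, 0.0, -1.0]]
clear bottle base [0.55414032 0.43598092 0.        ] [0.54242082 0.42871162 0.        ]
```

send_rows(series=[[0,0,-7.6,-0.9,-6.4,0.6,1],[0,0,-7.6,-0.9,-6.4,0.6,1],[0,0,-7.6,-0.9,-6.4,0.6,1],[0,0,-7.6,-0.9,-6.4,0.6,1],[0,0,-7.6,-0.9,-6.4,0.6,1],[0,0,-7.6,-0.9,-6.4,0.6,1],[0,0,-7.6,-0.9,-6.4,0.6,1],[0,0,-7.6,-0.9,-6.4,0.6,1]])

```text
time: 4.2
ee_pos: [0.5047, -0.1222, 0.2394]
tool_rot: [-0.0, 0.454, 0.891, 0.0]
ft_force: [-0.8, 0.5, -0.5]
grip_width: 0.0933
finger_force: 0.0
```

```bash
python3 cap.py d1
```

```text
4.25 [ 0.50474637 -0.12186097  0.23939047] [-0.29 -0.23  1.77  0.    1.6  -0.92]
```

send_rows(series=[[0,0,0,1.2,0.9,0,1],[0,0,0,1.2,0.9,0,1],[0,0,0,1.2,0.9,0,1],[0,0,0,1.2,0.9,0,1]])

```text
time: 4.65
ee_pos: [0.5521, -0.0865, 0.2394]
tool_rot: [-0.0, 0.453, 0.891, -0.0]
ft_force: [0.3, 0.2, -0.3]
grip_width: 0.0933
finger_force: 0.0
```

```bash
python3 cap.py d2
python3 - <<'E'
from h import *
a=cv2.imread("pics/d1.png");b=cv2.imread("pics/d2.png")
cv2.imwrite("pics/d12.png",np.hstack([a[:,80:480],b[:,50:450]]))
E
```

```text
4.7 [ 0.55194573 -0.0869634   0.23958509] [-0.2  -0.14  1.69 -0.    1.59 -0.83]
```

View pics/d12.png

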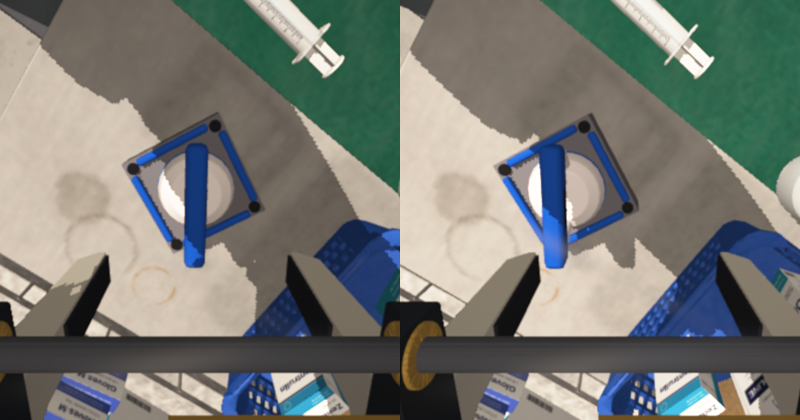

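The wrist pictures show the bar nearly vertical, running (277,145) to (275,267) in d1 and (202,145) to (204,268) in d2. The dock's black corner knobs are visible too, so I'll measure bar ends and knobs.

```bash
cat > bar.py <<'E'
from h import *
import pickle
O=[];D=[]
for n,c0 in(("d1",276),("d2",203)):
    m=pickle.load(open(n+".pkl","rb"));im=cv2.imread(f"pics/{n}.png");k=blue(im)
    k[:, :c0-14]=0;k[:,c0+15:]=0;k[:130]=0;k[280:]=0
    k=cv2.morphologyEx(k,cv2.MORPH_OPEN,np.ones((9,9)))
    r=np.arange(165,250);L=[];Rr=[]
    for v in r:
        x=np.where(k[v])[0];L.append(x.min());Rr.append(x.max())
    fit=np.polyfit(r,(np.array(L)+Rr)/2,1);rows=np.where(k.any(1))[0]
    e=[(np.polyval(fit,v),v) for v in(rows.min()-.5,rows.max()+.5)]
    print(n,np.round(e,1).tolist(),"width",np.median(np.array(Rr)-L)+1);O.append((m,e))
    g=im[100:260,c0-90:c0+80].max(2);t=(g<38).astype(np.uint8)
    _,_,st,ce=cv2.connectedComponentsWithStats(t)
    K=[(ce[i]+[c0-90,100]) for i in range(1,len(st)) if 50<st[i,4]<250 and max(st[i,2:4])<20];print(np.round(K,1).tolist());D.append((m,K))
A=[tri([(O[0][0],O[0][1][i]),(O[1][0],O[1][1][i])]) for i in(0,1)]
print(A);a,b=A[0][0],A[1][0]
print("mid",(a+b)/2,"len",np.linalg.norm(a-b),"yaw",np.degrees(np.arctan2(*(b-a)[1::-1])))
for p in D[0][1]:
    q=min(D[1][1],key=lambda q:tri([(D[0][0],p),(D[1][0],q)])[1]);print("knob",tri([(D[0][0],p),(D[1][0],q)]))
E
python3 bar.py
```

```text
d1 [[276.6, 143.5], [273.9, 266.5]] width 21.0
[[294.9, 125.6], [334.0, 206.4]]
d2 [[202.8, 138.5], [202.8, 267.5]] width 22.0
[[233.8, 126.6], [277.1, 207.4]]
[(array([ 0.47278136, -0.07843641,  0.10616545]), np.float64(0.0024107833763826816)), (array([ 0.53055259, -0.16179235,  0.12557352]), np.float64(6.541582671921163e-06))]
mid [ 0.50166698 -0.12011438  0.11586949] len 0.10325890156934181 yaw -55.275460430086014
knob (array([ 0.48245446, -0.06219379,  0.04185061]), np.float64(3.945848838769986e-05))
knob (array([ 0.56460469, -0.10364408,  0.04115352]), np.float64(8.321379347792086e-05))
```

Run:
```python
from h import *
import pickle
m1=pickle.load(open("d1.pkl","rb"));m2=pickle.load(open("d2.pkl","rb"))
a=tri([(m1,(276.6,144)),(m2,(202.8,144.5))]);b=tri([(m1,(273.9,266.5)),(m2,(202.8,267.5))])
print(a,b,(a[0]+b[0])/2)
for z in(.11,.117):
  for m,u in((m1,((276.6,144),(273.9,266.5))),(m2,((202.8,144.5),(202.8,267.5)))):
    p,q=(onz(m,x,z) for x in u);print(z,p,q,(p+q)/2,np.linalg.norm(p-q),np.degrees(np.arctan2(*(q-p)[1::-1])))
im=cv2.imread("pics/d1.png")
h=cv2.cvtColor(im,cv2.COLOR_BGR2GRAY)
# white flange/body blob -> disc around bar
for n,m,c0 in(("d1",m1,276),("d2",m2,203)):
    im=cv2.imread(f"pics/{n}.png");g=im[100:260,c0-90:c0+80].max(2)
    t=(g<55).astype(np.uint8);_,_,st,ce=cv2.connectedComponentsWithStats(t)
    for i in range(1,len(st)):
        if 40<st[i,4]<400:
            uv=ce[i]+[c0-90,100];print(n,uv.round(1),st[i].tolist(),onz(m,uv,.0435).round(4))
```

```text
(array([ 0.47420951, -0.0806108 ,  0.10587551]), np.float64(0.00024965356186160267)) (array([ 0.53060223, -0.16190563,  0.12533154]), np.float64(6.94823049611693e-06)) [ 0.50240587 -0.12125822  0.11560352]
0.11 [ 0.47409217 -0.08042579  0.11      ] [ 0.53493962 -0.16816895  0.11      ] [ 0.5045159  -0.12429737  0.11      ] 0.10677675058166824 -55.25976576076621
0.11 [ 0.47449458 -0.07950231  0.11      ] [ 0.53218596 -0.17026752  0.11      ] [ 0.50334027 -0.12488492  0.11      ] 0.10754822274908729 -57.55950536646217
0.117 [ 0.47363934 -0.07976902  0.117     ] [ 0.53295716 -0.16530643  0.117     ] [ 0.50329825 -0.12253772  0.117     ] 0.1040925214707067 -55.259765760766264
0.117 [ 0.47522397 -0.07796978  0.117     ] [ 0.53146472 -0.16645273  0.117     ] [ 0.50334435 -0.12221125  0.117     ] 0.10484395349396533 -57.5595053664622
d1 [294.6 125.5] [103, 20, 12, 12, 119] [ 0.4821 -0.0622  0.0435]
d1 [213.1 168.5] [22, 64, 11, 10, 91] [ 0.4413 -0.1437  0.0435]
d1 [334.  206.5] [143, 101, 11, 12, 104] [ 0.5639 -0.1034  0.0435]
d1 [256.3 243.8] [66, 139, 10, 10, 81] [ 0.5229 -0.1848  0.0435]
d2 [233.7 126.6] [115, 21, 12, 12, 118] [ 0.4824 -0.0621  0.0435]
d2 [154.4 169.6] [36, 65, 12, 10, 90] [ 0.4418 -0.1436  0.0435]
d2 [214.4 210.2] [101, 89, 2, 39, 55] [ 0.5135 -0.144   0.0435]
d2 [277.1 207.3] [159, 102, 11, 11, 101] [ 0.5641 -0.1031  0.0435]
```

Run:
```python
from station import arm
from h import *
import pickle
ms=arm.camera_model("scene");md=arm.camera_model("side");m1=pickle.load(open("d1.pkl","rb"))
print("basket corner",tri([(ms,(371,235)),(md,(345,263))]),"near corner",tri([(ms,(472,300)),(md,(412,384))]))
print(arm.sense()["ee_pos"])
```

```text
basket corner (array([ 0.66806744, -0.04775881,  0.07151309]), np.float64(0.010485359197077262)) near corner (array([ 0.69208648, -0.27617187, -0.00388288]), np.float64(0.0019881950316395633))
[ 0.55194573 -0.0869634   0.23958509]
```

send_rows(series=[[0,0,-0.4,-1.23,-0.89,-0.8,0.65],[0,0,-0.4,-1.23,-0.89,-1.4,0.65],[0,0,-0.4,-1.23,-0.89,-2,0.65],[0,0,-0.4,-1.23,-0.89,-2.5,0.65],[0,0,-0.4,-1.23,-0.89,-2.9,0.65],[0,0,-0.4,-1.23,-0.89,-3.1,0.65],[0,0,-0.4,-1.23,-0.89,-3.23,0.65],[0,0,-0.4,-1.23,-0.89,-3.23,0.65]])

```text
time: 5.5
ee_pos: [0.5032, -0.1229, 0.1104]
tool_rot: [-0.0, 0.47, 0.883, -0.0]
ft_force: [-0.1, -0.1, 0.5]
grip_width: 0.0605
finger_force: 0.0
```

send_rows(series=[[0,0,0,0,0,0,0.3],[0,0,0,0,0,0,0],[0,0,0,0,0,0,0],[0,0,0,0,0,0,0],[0,0,0,0,0,0,0],[0,0,0,0,0,0,0]], squeeze=50)

```text
time: 6.1
ee_pos: [0.5032, -0.1229, 0.1105]
tool_rot: [0.0, 0.47, 0.883, -0.0]
ft_force: [1.4, 1.1, -2.1]
grip_width: 0.0179
finger_force: 50.0
```

Gripped at 17.9 mm with 50 N. Lifting straight up.

send_rows(series=[[0,0,0,0,0,0.2,0],[0,0,0,0,0,0.6,0],[0,0,0,0,0,1.2,0],[0,0,0,0,0,2,0],[0,0,0,0,0,3,0],[0,0,0,0,0,3.8,0],[0,0,0,0,0,4,0],[0,0,0,0,0,4,0]])

```text
time: 6.9
ee_pos: [0.5035, -0.1229, 0.2718]
tool_rot: [0.001, 0.47, 0.883, 0.0]
ft_force: [0.4, -0.8, -3.7]
grip_width: 0.0177
finger_force: 50.0
```

send_rows(series=[[0,0,0,0,0,0,0],[0,0,0,0,0,0,0],[0,0,0,0,0,0,0]])

```text
time: 7.2
ee_pos: [0.5029, -0.1228, 0.2691]
tool_rot: [-0.001, 0.47, 0.883, -0.0]
ft_force: [0.1, 0.9, -1.6]
grip_width: 0.0175
finger_force: 50.0
```

Run:
```python
from station import arm
from h import *
s=arm.sense();print(s)
a=arm.capture("scene");b=arm.capture("side");p=np.array([.5028,-.1225,.21])
cv2.imwrite("pics/sc1.png",a);cv2.imwrite("pics/sd1.png",b);o=[]
for n,im in(("scene",a),("side",b)):
    u,v=proj(arm.camera_model(n),p).astype(int);print(n,u,v)
    o.append(cv2.resize(im[v-65:v+65,u-65:u+65],(400,400),interpolation=cv2.INTER_CUBIC))
cv2.imwrite("pics/l.png",np.hstack(o))
```

```text
{'time': 7.2, 'joint_positions': array([-2.88685063e-01, -2.35499102e-01,  1.72406229e+00, -6.71629558e-06,
        1.65502610e+00, -8.81543150e-01]), 'qd': array([ 0.0006177 , -0.00357359, -0.00619101, -0.00082866,  0.00091695,
       -0.00015643]), 'joint_torque': array([ 2.86871618e-03, -4.43152177e+01, -6.42628455e+01,  3.72177945e-02,
        7.19341426e-02, -6.33917498e-04]), 'ee_pos': array([ 0.502922  , -0.12275967,  0.26908175]), 'tool_rot': array([-9.77693779e-04,  4.69716072e-01,  8.82816977e-01, -2.01892274e-04]), 'ft_force': array([ 0.11574914,  0.88522314, -1.59369988]), 'ft_torque': array([ 0.00629533, -0.0418622 , -0.01016947]), 'finger_force': 49.96223866939545, 'grip_width': 0.017450329567901334}
scene 376 247
side 281 263
```

View pics/l.png

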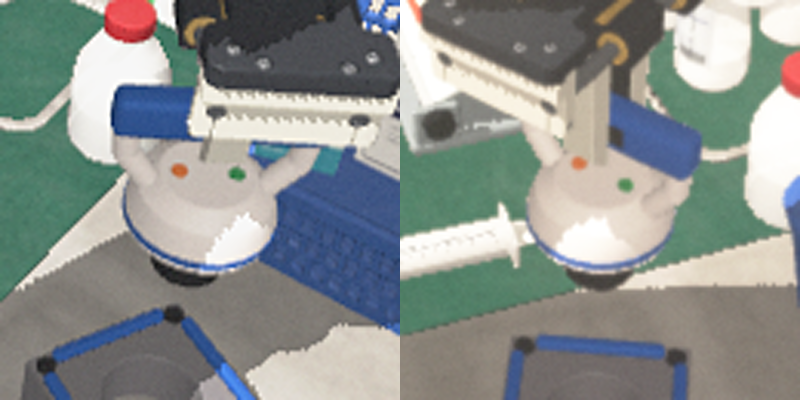

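The verifier hangs straight in the grip. In the scene crop its flange spans columns 123–278, and in the side crop 127–276. I'll check its offset along the bar from those.

Run:
```python
from station import arm
from h import *
s=arm.sense();T=rot(s["tool_rot"]).as_matrix();t=np.linspace(0,2*np.pi,361)
for n,l,r in(("scene",376-65+123*.325,376-65+278*.325),("side",281-65+127*.325,281-65+276*.325)):
    m=arm.camera_model(n)
    for d in(-.003,0,.003):
        for z in(.036,):
            c=s["ee_pos"]+T@[d,0,.1045-z]
            u=np.array([proj(m,c+T@[.038*np.cos(a),.038*np.sin(a),0])[0] for a in t]);print(n,d,"pred",u.min().round(1),u.max().round(1),u.min()/2+u.max()/2,"meas",round(l,1),round(r,1),(l+r)/2)
# desired pose
tilt=np.radians(25.2);az=np.radians(178)
nn=np.array([np.sin(tilt)*np.cos(az),np.sin(tilt)*np.sin(az),np.cos(tilt)])
z0=-nn
for yaw in(60,74,85,90):
    y=np.array([np.cos(np.radians(yaw)),np.sin(np.radians(yaw)),0]);y-=y@z0*z0;y/=np.linalg.norm(y);x=np.cross(y,z0)
    G=np.c_[x,y,z0];rv=R.from_matrix(G@T.T).as_rotvec(True)/5
    print(yaw,"rv/5deg",rv.round(2))
C=np.array([.5260,.2369,.1062])
for h in(.04,.01,0,-.005):
    print(h,"TCP",(C+nn*(h+.1045)).round(4),(((C+nn*(h+.1045))-s["ee_pos"])/.04).round(2))
print(nn)
```

```text
scene -0.003 pred 353.3 402.6 377.97941467648985 meas 351.0 401.4 376.1625
scene 0 pred 351.4 400.7 376.0409573292898 meas 351.0 401.4 376.1625
scene 0.003 pred 349.5 398.7 374.10321527472206 meas 351.0 401.4 376.1625
side -0.003 pred 258.8 306.8 282.8027849793136 meas 257.3 305.7 281.48749999999995
side 0 pred 257.2 305.2 281.22501845143097 meas 257.3 305.7 281.48749999999995
side 0.003 pred 255.7 303.6 279.6526717921313 meas 257.3 305.7 281.48749999999995
60 rv/5deg [-1.42 -4.9   5.57]
74 rv/5deg [-1.98 -4.76  8.13]
85 rv/5deg [-2.42 -4.63 10.09]
90 rv/5deg [-2.61 -4.56 10.98]
0.04 TCP [0.4645 0.239  0.2369] [-0.96  9.05 -0.82]
0.01 TCP [0.4773 0.2386 0.2098] [-0.65  9.03 -1.5 ]
0 TCP [0.4815 0.2385 0.2008] [-0.54  9.03 -1.72]
-0.005 TCP [0.4837 0.2384 0.1962] [-0.49  9.03 -1.84]
[-0.42551992  0.01485948  0.90482705]
```

Offset along the bar is about 0. Carrying it to a hover 60 mm out along the label normal.

send_rows(series=[[-0.1,-0.24,0.41,-0.06,0.45,0,0],[-0.3,-0.71,1.22,-0.18,1.36,0,0],[-0.53,-1.29,2.2,-0.32,2.44,0,0],[-0.77,-1.86,3.17,-0.46,3.53,0,0],[-1.01,-2.43,4.15,-0.6,4.62,0,0],[-1.25,-3.0,5.12,-0.74,5.7,0,0],[-1.49,-3.57,6.1,-0.88,6.79,-0.1,0],[-1.72,-4.14,7.07,-1.02,7.87,-0.2,0]])

```text
time: 8.1
ee_pos: [0.4617, 0.1937, 0.2625]
tool_rot: [0.192, 0.171, 0.966, 0.019]
ft_force: [1.9, -0.2, -2.3]
grip_width: 0.0176
finger_force: 50.0
```

send_rows(series=[[-0.16,-0.4,0.65,-0.1,0.8,-0.1,0],[-0.24,-0.57,0.97,-0.14,1.1,-0.14,0],[-0.26,-0.62,1.06,-0.15,1.18,-0.15,0],[-0.26,-0.62,1.06,-0.15,1.18,-0.15,0],[-0.26,-0.62,1.06,-0.15,1.18,-0.15,0],[-0.26,-0.62,1.06,-0.15,1.18,-0.15,0]])

```text
time: 8.7
ee_pos: [0.4569, 0.2381, 0.2567]
tool_rot: [0.217, 0.126, 0.968, 0.02]
ft_force: [-0.5, -0.2, -2.7]
grip_width: 0.0175
finger_force: 50.0
```

```bash
cat > err.py <<'E'
from station import arm
from h import *
import sys
s=arm.sense();T=rot(s["tool_rot"]).as_matrix()
tilt=np.radians(25.2);az=np.radians(178)
nn=np.array([np.sin(tilt)*np.cos(az),np.sin(tilt)*np.sin(az),np.cos(tilt)])
C=np.array([.5260,.2369,.1062])
o=s["ee_pos"]+T[:,2]*.1045
e=o-C;h=e@nn;lat=e-h*nn
print("t",s["time"],"h",h.round(4),"lateral",lat.round(4),"tool z",T[:,2].round(4),"-n",-nn.round(4))
ax=np.cross(T[:,2],-nn);print("fix rot(5deg)",(np.degrees(ax)/5).round(2),"F",s["ft_force"].round(2),"F.n",(s["ft_force"]@nn).round(2),s["ft_torque"].round(3),s["joint_positions"].round(2))
for hh in map(float,sys.argv[1:]):print(hh,"shift", ((C+nn*(hh+.1045)-s["ee_pos"])/.04).round(3))
E
python3 err.py .02 .003
```

```text
t 8.7 h 0.0611 lateral [ 0.0014 -0.0013  0.0007] tool z [ 0.4259 -0.0151 -0.9046] -n [ 0.4255 -0.0149 -0.9048]
fix rot(5deg) [0. 0. 0.] F [-0.48 -0.23 -2.66] F.n -2.21 [-0.008  0.415  0.007] [ 0.56 -0.48  1.97 -0.25  1.29 -0.72]
0.02 shift [ 0.403  0.016 -0.946]
0.003 shift [ 0.584  0.009 -1.331]
```

send_rows(series=[[0,0,0,0.1,0.01,-0.25,0],[0,0,0,0.25,0.01,-0.6,0],[0,0,0,0.4,0.01,-0.95,0],[0,0,0,0.5,0.01,-1.15,0],[0,0,0,0.53,0.01,-1.21,0],[0,0,0,0.53,0.01,-1.21,0],[0,0,0,0.53,0.01,-1.21,0],[0,0,0,0.53,0.01,-1.21,0]])

```text
time: 9.5
ee_pos: [0.4777, 0.2397, 0.2087]
tool_rot: [0.218, 0.125, 0.968, 0.021]
ft_force: [0.8, -0.0, -3.4]
grip_width: 0.0179
finger_force: 50.0
```

```bash
python3 err.py 0
python3 - <<'E'
from station import arm
from h import *
a=arm.capture("scene");b=arm.capture("side");p=np.array([.515,.237,.13])
o=[]
for n,im in(("scene",a),("side",b)):
    u,v=proj(arm.camera_model(n),p).astype(int);print(n,u,v)
    o.append(cv2.resize(im[v-50:v+50,u-50:u+50],(400,400),interpolation=cv2.INTER_CUBIC))
cv2.imwrite("pics/p.png",np.hstack(o))
E
```

```text
t 9.5 h 0.0089 lateral [ 0.      0.0012 -0.    ] tool z [ 0.4267 -0.0138 -0.9043] -n [ 0.4255 -0.0149 -0.9048]
fix rot(5deg) [-0.01  0.01 -0.01] F [ 0.83 -0.02 -3.41] F.n -3.44 [0.057 0.495 0.032] [ 0.54 -0.42  2.01 -0.25  1.19 -0.72]
0.0 shift [ 0.097 -0.032 -0.199]
scene 218 189
side 223 180
```

View pics/p.png

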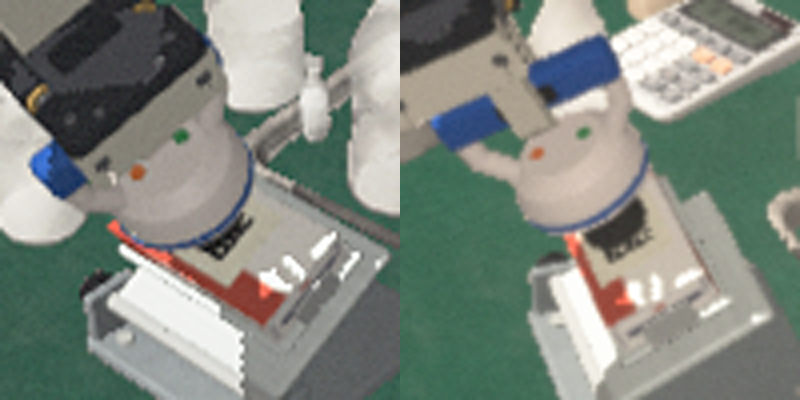

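The pictures show the collar just above the code with a small gap. I'll check in the side view that the bar hasn't rotated in the grip.

Run:
```python
from station import arm
from h import *
s=arm.sense();T=rot(s["tool_rot"]).as_matrix();m=arm.camera_model("side")
def crop(p):
    u=proj(m,p);return ((u-[223-50,180-50])*4).round(0)
for dx in(-.052,.052):
    print([crop(s["ee_pos"]+T@[dx,dy,dz]).tolist() for dy in(-.009,.009) for dz in(-.0125,.0115)])
t=np.linspace(0,2*np.pi,37)
for r,z in((.038,.034),(.019,0)):
    Q=np.array([crop(s["ee_pos"]+T@[r*np.cos(a),r*np.sin(a),.1045-z]) for a in t]);print(r,"u",Q[:,0].min(),Q[:,0].max(),"v",Q[:,1].min(),Q[:,1].max())
```

```text
[[205.0, 45.0], [226.0, 78.0], [203.0, 24.0], [224.0, 57.0]]
[[27.0, 124.0], [50.0, 155.0], [26.0, 103.0], [50.0, 134.0]]
0.038 u 127.0 251.0 v 131.0 235.0
0.019 u 186.0 247.0 v 197.0 249.0
```

send_rows(series=[[0,0,0,0.03,-0.02,-0.06,0],[0,0,0,0.06,-0.03,-0.12,0],[0,0,0,0.08,-0.03,-0.16,0],[0,0,0,0.085,-0.03,-0.176,0],[0,0,0,0.085,-0.03,-0.176,0],[0,0,0,0.085,-0.03,-0.176,0]])

```text
time: 10.2
ee_pos: [0.481, 0.2384, 0.201]
tool_rot: [0.217, 0.125, 0.968, 0.021]
ft_force: [-0.4, -0.8, -3.3]
grip_width: 0.0177
finger_force: 50.0
```

```bash
python3 err.py -.002 -.005
```

```text
t 10.2 h 0.0005 lateral [-0.0003 -0.     -0.0001] tool z [ 0.4259 -0.0143 -0.9046] -n [ 0.4255 -0.0149 -0.9048]
fix rot(5deg) [-0.01  0.01 -0.  ] F [-0.41 -0.81 -3.27] F.n -2.8 [-0.03   0.451  0.021] [ 0.53 -0.41  2.01 -0.25  1.18 -0.73]
-0.002 shift [ 0.034  0.002 -0.052]
-0.005 shift [ 0.066  0.001 -0.12 ]
```

send_rows(series=[[0,0,0,0.015,0,-0.025,0],[0,0,0,0.03,0,-0.052,0],[0,0,0,0.034,0,-0.06,0],[0,0,0,0.034,0,-0.06,0],[0,0,0,0.034,0,-0.06,0],[0,0,0,0.034,0,-0.06,0]])

```text
time: 10.8
ee_pos: [0.4824, 0.2384, 0.1987]
tool_rot: [0.217, 0.125, 0.968, 0.021]
ft_force: [-2.8, 0.7, 0.1]
grip_width: 0.0177
finger_force: 50.0
```

```bash
python3 err.py -.005
```

```text
t 10.8 h -0.0022 lateral [-0.  0. -0.] tool z [ 0.4261 -0.0142 -0.9046] -n [ 0.4255 -0.0149 -0.9048]
fix rot(5deg) [-0.01  0.01 -0.  ] F [-2.79  0.74  0.1 ] F.n 1.29 [-0.046  0.648  0.015] [ 0.53 -0.41  2.01 -0.25  1.17 -0.73]
-0.005 shift [ 0.032 -0.001 -0.062]
```

Contact shows about 4 N, roughly 3 mm in. Pressing another 2 mm.

send_rows(series=[[0,0,0,0.011,0,-0.024,0],[0,0,0,0.022,0,-0.047,0],[0,0,0,0.022,0,-0.047,0],[0,0,0,0.022,0,-0.047,0],[0,0,0,0.022,0,-0.047,0]])

```text
time: 11.3
ee_pos: [0.4833, 0.2384, 0.1968]
tool_rot: [0.217, 0.125, 0.968, 0.021]
ft_force: [-4.5, -0.8, 1.7]
grip_width: 0.0179
finger_force: 50.0
```

```bash
python3 err.py -.005
```

```text
t 11.3 h -0.0043 lateral [-0.  0. -0.] tool z [ 0.426  -0.0142 -0.9046] -n [ 0.4255 -0.0149 -0.9048]
fix rot(5deg) [-0.01  0.01 -0.  ] F [-4.51 -0.82  1.66] F.n 3.41 [-0.029  0.644  0.003] [ 0.53 -0.41  2.02 -0.25  1.17 -0.73]
-0.005 shift [ 0.01   0.001 -0.015]
```

send_rows(series=[[0,0,0,0,0,0,0],[0,0,0,0,0,0,0]])

```text
time: 11.5
ee_pos: [0.4833, 0.2384, 0.1968]
tool_rot: [0.217, 0.125, 0.968, 0.021]
ft_force: [-3.1, -0.9, 2.3]
grip_width: 0.0181
finger_force: 50.0
```

```bash
python3 err.py -.005
```

```text
t 11.5 h -0.0043 lateral [-0.0001  0.     -0.    ] tool z [ 0.426  -0.0142 -0.9046] -n [ 0.4255 -0.0149 -0.9048]
fix rot(5deg) [-0.01  0.01 -0.  ] F [-3.1  -0.92  2.26] F.n 3.35 [-0.069  0.627 -0.053] [ 0.53 -0.41  2.02 -0.25  1.17 -0.73]
-0.005 shift [ 0.01   0.001 -0.014]
```

About 6.2 N, so the collar is half in. Holding for more than 2 s.

send_rows(series=[[0,0,0,0,0,0,0],[0,0,0,0,0,0,0],[0,0,0,0,0,0,0],[0,0,0,0,0,0,0],[0,0,0,0,0,0,0],[0,0,0,0,0,0,0],[0,0,0,0,0,0,0],[0,0,0,0,0,0,0]])

```text
time: 12.3
ee_pos: [0.4833, 0.2384, 0.1968]
tool_rot: [0.217, 0.125, 0.968, 0.021]
ft_force: [-3.2, 0.3, 2.6]
grip_width: 0.0176
finger_force: 50.0
```

send_rows(series=[[0,0,0,0,0,0,0],[0,0,0,0,0,0,0],[0,0,0,0,0,0,0],[0,0,0,0,0,0,0],[0,0,0,0,0,0,0],[0,0,0,0,0,0,0],[0,0,0,0,0,0,0],[0,0,0,0,0,0,0]])

```text
time: 13.1
ee_pos: [0.4833, 0.2384, 0.1967]
tool_rot: [0.217, 0.125, 0.968, 0.021]
ft_force: [-2.5, 0.7, 1.6]
grip_width: 0.0178
finger_force: 50.0
```

send_rows(series=[[0,0,0,0,0,0,0],[0,0,0,0,0,0,0],[0,0,0,0,0,0,0],[0,0,0,0,0,0,0],[0,0,0,0,0,0,0],[0,0,0,0,0,0,0],[0,0,0,0,0,0,0],[0,0,0,0,0,0,0]])

```text
time: 13.9
ee_pos: [0.4833, 0.2384, 0.1968]
tool_rot: [0.217, 0.125, 0.968, 0.021]
ft_force: [-2.0, -0.2, 2.3]
grip_width: 0.0176
finger_force: 50.0
```

```bash
python3 err.py .06
```

```text
t 13.9 h -0.0044 lateral [-0.0001  0.     -0.    ] tool z [ 0.426  -0.0142 -0.9046] -n [ 0.4255 -0.0149 -0.9048]
fix rot(5deg) [-0.01  0.01 -0.  ] F [-1.98 -0.2   2.27] F.n 2.9 [ 0.016  0.521 -0.011] [ 0.53 -0.41  2.02 -0.25  1.17 -0.73]
0.06 shift [-0.681  0.024  1.457]
```

Held steadily for 2.6 s. Now retreating along the normal.

send_rows(series=[[0,0,0,-0.06,0,0.12,0],[0,0,0,-0.18,0.01,0.38,0],[0,0,0,-0.36,0.01,0.78,0],[0,0,0,-0.54,0.02,1.15,0],[0,0,0,-0.65,0.02,1.4,0],[0,0,0,-0.7,0.02,1.5,0],[0,0,0,-0.7,0.02,1.5,0],[0,0,0,-0.7,0.02,1.5,0]])

```text
time: 14.7
ee_pos: [0.4552, 0.2391, 0.2561]
tool_rot: [0.217, 0.125, 0.968, 0.02]
ft_force: [-0.4, 0.1, -2.2]
grip_width: 0.0179
finger_force: 50.0
```

```bash
cat > back.py <<'E'
from station import arm
from h import *
s=arm.sense();T=rot(s["tool_rot"])
G=R.from_quat([.4697,.8828,0,0])  # grasp orientation xyzw
print(s["time"],s["ee_pos"],s["ft_force"],"rv",((G*T.inv()).as_rotvec(True)/5).round(3))
for z in(.26,.1255,.1105):print(z,"shift",((np.array([.5030,-.1232,z])-s["ee_pos"])/.04).round(3))
E
python3 back.py
```

```text
14.7 [0.4552065  0.23907171 0.25605467] [-0.44405542  0.07171323 -2.1553572 ] rv [ 1.982  4.751 -8.132]
0.26 shift [ 1.195 -9.057  0.099]
0.1255 shift [ 1.195 -9.057 -3.264]
0.1105 shift [ 1.195 -9.057 -3.639]
```

send_rows(series=[[0.1,0.24,-0.41,0.06,-0.45,0,0],[0.3,0.71,-1.22,0.18,-1.36,0.05,0],[0.53,1.29,-2.2,0.32,-2.44,0.1,0],[0.77,1.86,-3.17,0.46,-3.53,0.1,0],[1.01,2.43,-4.15,0.6,-4.62,0.1,0],[1.25,3.0,-5.12,0.74,-5.7,0.1,0],[1.49,3.57,-6.1,0.88,-6.79,0.1,0],[1.72,4.14,-7.07,1.04,-7.88,0.1,0]])

```text
time: 15.5
ee_pos: [0.4967, -0.0782, 0.2602]
tool_rot: [0.028, 0.43, 0.902, 0.003]
ft_force: [0.5, 0.6, -1.7]
grip_width: 0.018
finger_force: 50.0
```

send_rows(series=[[0.16,0.38,-0.65,0.1,-0.75,0,0],[0.24,0.57,-0.97,0.14,-1.1,0,0],[0.26,0.61,-1.06,0.155,-1.18,0,0],[0.26,0.61,-1.06,0.155,-1.18,0,0],[0.26,0.61,-1.06,0.155,-1.18,0,0],[0.26,0.61,-1.06,0.155,-1.18,0,0],[0.26,0.61,-1.06,0.155,-1.18,0,0]])

```text
time: 16.2
ee_pos: [0.503, -0.1224, 0.261]
tool_rot: [0.001, 0.469, 0.883, 0.0]
ft_force: [-0.1, 0.2, -3.4]
grip_width: 0.0178
finger_force: 50.0
```

```bash
python3 back.py
```

```text
16.2 [ 0.503007   -0.12239381  0.26100911] [-0.10391309  0.2069479  -3.38522632] rv [ 0.002  0.018 -0.018]
0.26 shift [-0.    -0.02  -0.025]
0.1255 shift [-0.    -0.02  -3.388]
0.1105 shift [-0.    -0.02  -3.763]
```

send_rows(series=[[0,0,0,0,-0.02,-0.3,0],[0,0.02,-0.02,0,-0.02,-0.9,0],[0,0.02,-0.02,0,-0.02,-1.6,0],[0,0.02,-0.02,0,-0.02,-2.3,0],[0,0.02,-0.02,0,-0.02,-2.9,0],[0,0.02,-0.02,0,-0.02,-3.3,0],[0,0.02,-0.02,0,-0.02,-3.5,0],[0,0.02,-0.02,0,-0.02,-3.55,0]])

```text
time: 17.0
ee_pos: [0.5029, -0.124, 0.1182]
tool_rot: [-0.001, 0.47, 0.882, -0.0]
ft_force: [-0.2, 0.0, -2.6]
grip_width: 0.0179
finger_force: 50.0
```

send_rows(series=[[0,0,0,0,0,0,0],[0,0,0,0,0,-0.05,0],[0,0,0,0,0,-0.1,0],[0,0,0,0,0,-0.1,0],[0,0,0,0,0,-0.1,0]])

```text
time: 17.5
ee_pos: [0.5031, -0.1241, 0.1149]
tool_rot: [-0.0, 0.47, 0.882, -0.0]
ft_force: [0.5, 0.7, -3.1]
grip_width: 0.0178
finger_force: 50.0
```

```bash
python3 back.py
```

```text
17.5 [ 0.50311567 -0.12406187  0.11490873] [ 0.54095877  0.65044875 -3.10587515] rv [-0.    -0.009  0.019]
0.26 shift [-3.000e-03  2.200e-02  3.627e+00]
0.1255 shift [-0.003  0.022  0.265]
0.1105 shift [-0.003  0.022 -0.11 ]
```

send_rows(series=[[0,0,0,0,0.015,-0.04,0],[0,0,0,0,0.015,-0.08,0],[0,0,0,0,0.015,-0.11,0],[0,0,0,0,0.015,-0.11,0],[0,0,0,0,0.015,-0.11,0]])

```text
time: 18.0
ee_pos: [0.5031, -0.1235, 0.1105]
tool_rot: [-0.0, 0.47, 0.882, -0.0]
ft_force: [-0.3, -0.9, -0.3]
grip_width: 0.0176
finger_force: 50.0
```

```bash
python3 back.py
```

```text
18.0 [ 0.50310818 -0.12353175  0.11046255] [-0.28392398 -0.88308225 -0.30207062] rv [ 0.001 -0.009  0.02 ]
0.26 shift [-3.000e-03  8.000e-03  3.738e+00]
0.1255 shift [-0.003  0.008  0.376]
0.1105 shift [-0.003  0.008  0.001]
```

Weight is off the wrist, so it is seated at the original height. Releasing and rising.

send_rows(series=[[0,0,0,0,0,0,0.25],[0,0,0,0,0,0,0.4],[0,0,0,0,0,0,0.6],[0,0,0,0,0,0,0.65],[0,0,0,0,0,0,0.65],[0,0,0,0,0,0,0.65]])

```text
time: 18.6
ee_pos: [0.5031, -0.1234, 0.1103]
tool_rot: [-0.0, 0.47, 0.882, -0.0]
ft_force: [0.0, 0.2, 0.2]
grip_width: 0.058
finger_force: 0.0
```

send_rows(series=[[0,0,0,0,0,0.2,0.65],[0,0,0,0,0,0.6,0.65],[0,0,0,0,0,1.2,0.65],[0,0,0,0,0,2,0.65],[0,0,0,0,0,2.8,0.65],[0,0,0,0,0,3.3,0.65],[0,0,0,0,0,3.5,0.65],[0,0,0,0,0,3.5,0.65]])

```text
time: 19.4
ee_pos: [0.5033, -0.1235, 0.2518]
tool_rot: [0.001, 0.47, 0.882, -0.0]
ft_force: [-0.2, 0.3, 0.3]
grip_width: 0.06
finger_force: 0.0
```

Run:
```python
from station import arm
from h import *
a=arm.capture("scene");b=arm.capture("side")
cv2.imwrite("pics/end.png",np.hstack([a[130:370,160:430],b[140:380,170:440]]));s=arm.sense();print(s["time"],s["ee_pos"],s["grip_width"])
```

```text
19.5 [ 0.502822   -0.12338535  0.24953708] 0.060298276599463956
```

View pics/end.png

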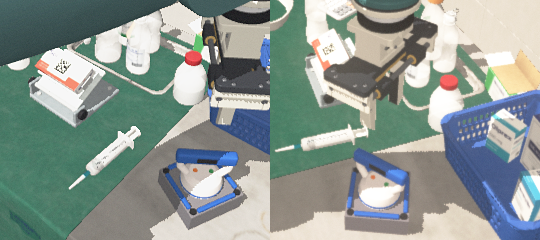

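The verifier stands upright in its dock with the gripper clear above it, and the stand, syringe and bottles are where they were.

```bash
python3 -c "
from station import arm
print(arm.close_job())"
```

```text
the job is handed in; nothing more can be done
None
```

I pressed the verifier onto the code at about 6 N (roughly half in) and held it there for about 2.6 s. It now stands upright in its dock, released, and I handed the job in at about 19.5 s with no verdict returned.

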